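Park the four texture-analyser probes in their matching trays

TASK

The firmness tests on the berries are done: put each of the four probes away in the black tray whose coloured mark matches its foot in shape, size and colour, standing upright and flat on the tray's floor inside the rim, and the square and the oblong one turned to line up with their marks. Set them down gently, do not drop them, and leave the open punnet of berries and the small white carton where they are.

Things in the scene. Friction and masses are not known exactly. Their poses are not given: they have to be found in the camera images.
- disc_probe_center (a point): Probe of a texture analyser, loose, standing upright on its foot: the foot is a blue round disc 60 mm in diameter, 10 mm thick; from its middle rises a plain round stem, 18 mm in diameter, aluminium with a black top, to 80 mm above the underside. This point is on the stem's axis, 40 mm above the underside; z points up the stem. About 90 to 180 g; grasp it by the stem.
- button_probe_center (a point): Probe of a texture analyser, loose, standing upright on its foot: the foot is a small green round disc 34 mm in diameter, 10 mm thick; from its middle rises a plain round stem, 18 mm in diameter, aluminium with a black top, to 80 mm above the underside. This point is on the stem's axis, 40 mm above the underside; z points up the stem. About 90 to 180 g; grasp it by the stem.
- square_probe_center (a point): Probe of a texture analyser, loose, standing upright on its foot: the foot is a red square plate 46 x 46 mm (sides along its x and y), 10 mm thick; from its middle rises a plain round stem, 18 mm in diameter, aluminium with a black top, to 80 mm above the underside. This point is on the stem's axis, 40 mm above the underside; z points up the stem. About 90 to 180 g; grasp it by the stem.
- bar_probe_center (a point): Probe of a texture analyser, loose, standing upright on its foot: the foot is a yellow oblong plate 70 mm (along its x) by 24 mm (along its y), 10 mm thick; from its middle rises a plain round stem, 18 mm in diameter, aluminium with a black top, to 80 mm above the underside. This point is on the stem's axis, 40 mm above the underside; z points up the stem. About 90 to 180 g; grasp it by the stem.
- disc_tray: Round black parking tray with a blue disc mark 60 mm across in the middle of its floor, fixed to the bench. Inside the rim it measures 78 mm in diameter (88 mm outside); the floor is 3 mm above the bench, the rim 5 mm thick and 8 mm high above the bench. Origin: centre of the underside, on the bench; z up.
- button_tray: Small round black parking tray with a green disc mark 34 mm across in the middle of its floor, fixed to the bench. Inside the rim it measures 52 mm in diameter (62 mm outside); the floor is 3 mm above the bench, the rim 5 mm thick and 8 mm high above the bench. Origin: centre of the underside, on the bench; z up.
- square_tray: Square black parking tray with a red square mark 46 x 46 mm in the middle of its floor, fixed to the bench. Inside the rim it measures 64 x 64 mm (74 x 74 mm outside), sides along its x and y; the floor is 3 mm above the bench, the rim 5 mm thick and 8 mm high above the bench. Origin: centre of the underside, on the bench; z up.
- bar_tray: Oblong black parking tray with a yellow oblong mark 70 x 24 mm in the middle of its floor, fixed to the bench. Inside the rim it measures 88 mm along its x by 42 mm along its y (98 x 52 mm outside); the floor is 3 mm above the bench, the rim 5 mm thick and 8 mm high above the bench. Origin: centre of the underside, on the bench; z up.
- punnet: Open clear plastic punnet full of dark blueberries, loose, 105 x 85 mm and 45 mm high; origin at the centre of its underside, 105 mm along its x. A bystander: not to be moved.
- carton: Small white carton with a blue band, loose, 85 x 55 mm and 22 mm high, lying flat; origin at the centre of its underside, 85 mm along its x. A bystander: not to be moved.

How it is judged:
At the end, for the whole second after the job is handed in: Each probe stands in its own tray: axis within 14 mm of the tray's centre, flat on the floor (centre under 45.5 mm above the tray's underside, tilt under 0.05 rad), the square and oblong feet within 0.35 rad of their marks (either equivalent way round), all at rest (horizontal distance between disc_probe_center and disc_tray below 0.014 m and z of disc_probe_center in the frame of disc_tray below 0.0455 m and angle between each of disc_probe_center, button_probe_center, square_probe_center, bar_probe_center's own z axis and vertical below 0.05 rad and linear speed of each of disc_probe, button_probe, square_probe, bar_probe below 0.02 m/s and angular speed of each of disc_probe, button_probe, square_probe, bar_probe below 0.2 rad/s and horizontal distance between button_probe_center and button_tray below 0.014 m and z of button_probe_center in the frame of button_tray below 0.0455 m and horizontal distance between square_probe_center and square_tray below 0.014 m and z of square_probe_center in the frame of square_tray below 0.0455 m and (angle between the x axis of square_probe_center and the x axis of square_tray, either way round below 0.35 rad or angle between the x axis of square_probe_center and the y axis of square_tray, either way round below 0.35 rad) and horizontal distance between bar_probe_center and bar_tray below 0.014 m and z of bar_probe_center in the frame of bar_tray below 0.0455 m and angle between the x axis of bar_probe_center and the x axis of bar_tray, either way round below 0.35 rad); the robot touches nothing.
It fails at once if the punnet is shifted by more than 20 mm (distance of punnet from where it was at the start of the episode above 0.02 m).
It fails at once if the carton is shifted by more than 20 mm (distance of carton from where it was at the start of the episode above 0.02 m).
It fails at once if a probe is dropped or flung (faster than 0.75 m/s with its centre within 60 mm of the bench) ((linear speed of disc_probe above 0.75 m/s and height (world z) of disc_probe_center below 0.06 m) or (linear speed of button_probe above 0.75 m/s and height (world z) of button_probe_center below 0.06 m) or (linear speed of square_probe above 0.75 m/s and height (world z) of square_probe_center below 0.06 m) or (linear speed of bar_probe above 0.75 m/s and height (world z) of bar_probe_center below 0.06 m)).
It also fails if it takes over 115 s, if anything falls off the work surface, if the arm or the gripper's body presses on something with over 40 N, if the wrist force passes 120 N, or if a joint passes its speed limit or range.

ROBOT

A 7-joint arm with a two-finger parallel gripper is mounted at the origin on the work surface. World frame = base frame: x ahead of the robot, y to its left, z up, the work surface at z = 0. Lengths are in m, angles in rad, forces in N, time in s.
With the tool pointing down it reaches from about 0.4 to 0.85 m from the base axis. Payload 4.5 kg.
Tool frame: the origin (TCP) lies on the centre line of the jaws, within the pads' length; the fingertips stand 25 mm ahead of it and the grasp point (between the pads) lies 6 mm ahead of it (env.nose_length is the z of the fingertips in the tool frame, in m); z points along the fingers, y is the direction in which the jaws open and shut (so a half turn about z gives the same grasp; the last joint's range is limited). The gripper opens to 85 mm and grips with 20 to 120 N. Pads are 22 mm wide; open, the fingers measure 114 mm over their backs; the gripper's body (76 mm by 85 mm) begins 54 mm behind the grasp point. The pads swing forward as they close: fully open they stand 13 mm farther back than shut.
Start: joints at [-1.306, 0.689, -0.195, 1.565, 0.157, 0.902, -0.215], TCP at [0.143, 0.608, 0.235] pointing down, gripper open.
Joint ranges: [-3.01, 3.01], [-0.46, 2.08], [-1.47, 1.51], [0.13, 2.56], [-1, 4.14], [0.04, 2.09], [-2.66, 2.66]. Speed limits (rad/s): [2.57, 2.57, 3.14, 3.14, 3.14, 3.14, 3.14].

INTERFACE

Orientations are given as a unit quaternion [w, x, y, z].
In Python, from workcell import env, eyes gives the robot as it stands. The module is installed in compiled form; this text tells all that it offers.
- The arm moves only by the shell command python3 -m creep 'ROWS'. ROWS is JSON, a list of rows, each a list of 7 numbers: the shift along the tool's x, y, z in m, then the turn, a rotation vector about the tool's x, y, z in degrees, then the opening in per cent of the stroke, from 0 (shut) to 100 (fully open). In form: [[tx, ty, tz, ax, ay, az, jaw], ...]. A call has 1 to 5 rows; each row shifts and turns the commanded pose from where the row before left it, along the tool's axes as they then stand; what a row does not reach is not made up. A row lasts 1/12 s, in which the tool goes at most 41.7 mm and 7.16 degrees, less where a joint would pass 70% of its speed; a pose out of reach is approached as far as the arm can. A call is refused whole if a number of a shift passes 0.0417 or a number of a turn 7.16, either way. A call with a gripper value outside its range is refused whole. The fingers move at their own pace and stop on an object; the grip force is fixed at half the most. Time passes only in rows, so rows that do not move let the fingers close. It gives the time, the measured TCP pose, the force and the opening at its end, in the units of the state.
- env.get_obs(): the state, without advancing time (a new reading comes with each control period).
- eyes.snapshot(name): name is "scene" or "top" or "wrist"; returns the picture (400x640x3 uint8, red, green, blue); there is no depth.
- eyes.camera_info(name): a dict with "camera_matrix" (3x3 intrinsics, pixels), "k1" (the pictures are not rectified: a ray, as slopes to the right and down, at radius r is drawn at 1 + k1 r^2 times it, then the intrinsics apply), "T" (4x4, takes a point from camera to world coordinates). Camera axes: x right, y down, z forward; pixel columns grow to the right and rows downward; lengths in m; the calibration is good to about 2 mm. A picture is of the moment at which its call begins: read the wrist's pose just before it. camera_info takes no time and is no camera call; for the wrist camera it gives the pose at the moment of the call.
- env.sign_off(): hands the job in, once; it reports no verdict.
The state is a dict: "time_s": time; "q": joint angles; "qvel": joint speeds; "tau": joint torques, N m; "tool_pos": TCP position; "tcp_rot": TCP orientation; "contact_force": force on the tool from outside, world axes, zero at the start; "wrist_torque": the same for the moment, N m; "width": opening from 0.0 (shut) to 1.0 (fully open).
Only numpy, scipy, OpenCV 4.12 (cv2) and the standard library are available. Lean on these libraries where they do the work, as an engineer would, in place of code of your own. Each camera call takes 0.05 s, during which the arm holds its last target. There are 200 camera calls.

## Working session

There is one attempt and no reset: what is moved stays moved. The work goes in short steps, Python scripts to look and compute and a shell command to move; the robot and the scene stay as the last step left them, time stands still between calls to the robot, and variables do not carry over. Pictures are saved under pics/ and viewed, about 12 in all and at most 16, crops included, and the job is handed in when it is done.

```bash
mkdir -p pics; python3 - <<'E'
from workcell import env, eyes
import cv2, numpy as np
o=env.get_obs(); print(o['time_s'],o['tool_pos'],o['tcp_rot'],o['contact_force'],o['width'],env.nose_length)
for n in ("top","scene"):
    im=eyes.snapshot(n); cv2.imwrite(f"pics/{n}0.png",im[:,:,::-1])
    c=eyes.camera_info(n); print(n,np.round(c["camera_matrix"],1).tolist(),c["k1"],np.round(c["T"],3).tolist())
E
```

```text
0.0 [0.14286539 0.60780101 0.23448983] [-5.09771047e-05  1.15109243e-01  9.93352433e-01 -8.96850017e-04] [-0.36304063 -0.00481432  0.13935604] 0.9982873297086363 0.025
top [[361.6, 0.0, 321.5], [0.0, 361.6, 196.7], [0.0, 0.0, 1.0]] -0.06947706673807096 [[0.002, -0.996, 0.087, 0.437], [-1.0, -0.004, -0.022, 0.014], [0.022, -0.087, -0.996, 1.1], [0.0, 0.0, 0.0, 1.0]]
scene [[379.1, 0.0, 325.5], [0.0, 379.1, 201.7], [0.0, 0.0, 1.0]] -0.020944237226537838 [[0.348, 0.485, -0.802, 1.274], [0.937, -0.171, 0.303, -0.281], [0.01, -0.858, -0.514, 0.562], [0.0, 0.0, 0.0, 1.0]]
```

View pics/top0.png

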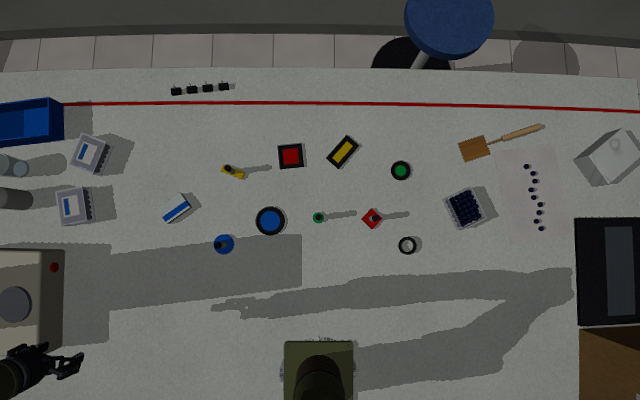

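View pics/scene0.png

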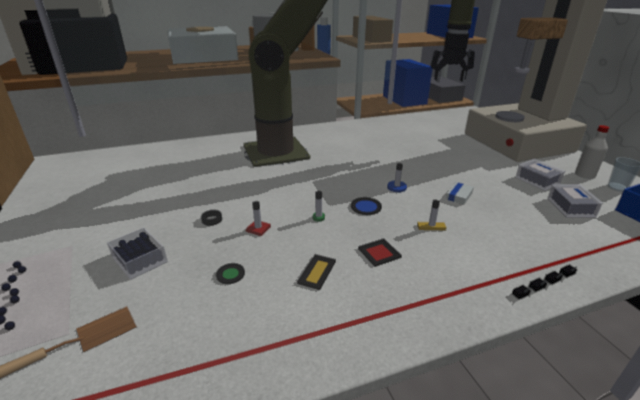

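Top view: the trays are red (290,156), yellow (343,151), green (400,170) and blue (270,220). The probes are yellow (232,170), blue (223,244), green (319,217) and red (371,218). The carton is at (180,208) and the punnet at (467,207). The scene view shows the same layout.

```bash
cat > h.py <<'E'
from workcell import env, eyes
import cv2, numpy as np
HUE={'blue':(100,125),'green':(50,85),'red':(-6,7),'yellow':(18,32)}
def mask(im,c,s=110,v=50):
    h=cv2.cvtColor(im,cv2.COLOR_RGB2HSV).astype(int); a,b=HUE[c]
    H=np.where(h[...,0]>170,h[...,0]-180,h[...,0])
    return ((H>=a)&(H<=b)&(h[...,1]>s)&(h[...,2]>v)).astype(np.uint8)
def cast(ci,px,z):
    K=np.array(ci["camera_matrix"]);k=ci["k1"];T=np.array(ci["T"])
    d=(np.asarray(px,float).reshape(-1,2)-K[:2,2])/[K[0,0],K[1,1]]
    u=d.copy()
    for _ in range(20): u=d/(1+k*(u**2).sum(1,keepdims=True))
    r=np.c_[u,np.ones(len(u))]@T[:3,:3].T; o=T[:3,3]
    return o+r*((z-o[2])/r[:,2:])
def project(ci,P):
    K=np.array(ci["camera_matrix"]);T=np.array(ci["T"])
    p=(np.asarray(P,float).reshape(-1,3)-T[:3,3])@T[:3,:3]; u=p[:,:2]/p[:,2:]
    return u*(1+ci["k1"]*(u**2).sum(1,keepdims=True))*[K[0,0],K[1,1]]+K[:2,2]
def blobs(im,ci,c,z,amin,roi=None,**kw):
    m=mask(im,c,**kw); out=[]
    for q in cv2.findContours(m,cv2.RETR_EXTERNAL,cv2.CHAIN_APPROX_NONE)[0]:
        if cv2.contourArea(q)<amin: continue
        w=cast(ci,q.reshape(-1,2),z)[:,:2]
        if not(0.3<w[:,0].mean()<0.85 and abs(w[:,1].mean())<0.45): continue
        (cx,cy),(a,b),t=cv2.minAreaRect((w*1000).astype(np.float32))
        if a<b: a,b,t=b,a,t+90
        M=cv2.moments(q)
        out.append((round(cx),round(cy),round(a),round(b),round((t+90)%180-90,1),q.reshape(-1,2).mean(0).round().tolist()))
    return out
E
python3 - <<'E'
from h import *
for n in("top","scene"):
    im=cv2.imread(f"pics/{n}0.png")[:,:,::-1].copy(); ci=eyes.camera_info(n)
    for c in HUE:
        for b in blobs(im,ci,c,0.006,12): print(n,c,b)
    # black stem tops at z=.08
    h=cv2.cvtColor(im,cv2.COLOR_RGB2GRAY)
im=cv2.imread("pics/top0.png"); cv2.imwrite("pics/crop.png",cv2.resize(im[130:270,150:500],None,fx=2.28,fy=2.28,interpolation=cv2.INTER_CUBIC))
E
```

```text
top blue (390, 285, 58, 54, -89.6, [223.0, 244.0])
top blue (461, 147, 57, 57, -89.8, [270.0, 220.0])
top blue (489, 434, 87, 18, -54.0, [175.0, 211.0])
top green (470, 1, 30, 27, -89.8, [318.0, 217.0])
top green (617, -252, 32, 31, -89.6, [400.0, 170.0])
top red (469, -162, 45, 45, -45.0, [372.0, 218.0])
top red (659, 86, 48, 47, 6.7, [290.0, 156.0])
top red (829, -134, 1911, 12, -90.0, [351.0, 104.0])
top yellow (610, 263, 71, 24, 69.8, [232.0, 172.0])
top yellow (674, -73, 71, 26, -41.1, [342.0, 151.0])
scene blue (462, 147, 61, 59, 70.5, [366.0, 206.0])
scene blue (475, 438, 118, 17, -50.7, [454.0, 191.0])
scene blue (393, 287, 58, 57, -19.3, [397.0, 186.0])
scene green (618, -252, 30, 26, 70.4, [230.0, 273.0])
scene red (661, 86, 48, 47, 6.0, [379.0, 252.0])
scene red (834, 110, 1254, 10, 89.9, [358.0, 320.0])
scene red (466, -160, 50, 47, -44.0, [258.0, 228.0])
scene yellow (675, -73, 73, 26, -41.0, [317.0, 271.0])
scene yellow (612, 264, 71, 27, 70.4, [431.0, 226.0])
```

View pics/crop.png

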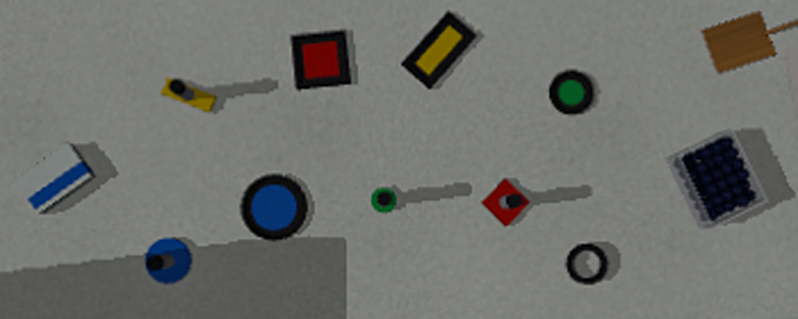

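Sizes agree with the given ones and the two views agree within 3 mm. Next I turn the tool about 77° so that tool x = world y and tool y = world x.

```bash
cat > need.py <<'E'
# usage: need.py x y z yaw_deg(of tool y) -> shift in tool axes (mm) from the measured pose, turn about tool z
import sys; from h import *; from scipy.spatial.transform import Rotation as R
def main(x,y,z,yaw):
    o=env.get_obs(); r=R.from_quat(np.roll(o['tcp_rot'],-1)); M=r.as_matrix()
    t=np.radians(yaw); Y=np.array([np.cos(t),np.sin(t),0]); Z=np.array([0,0,-1.]); G=np.c_[np.cross(Y,Z),Y,Z]
    print('t',round(o['time_s'],2),'pos',np.round(o['tool_pos'],4),'yaw',round(np.degrees(np.arctan2(M[1,1],M[0,1])),1),'w',round(o['width'],3),'F',np.round(o['contact_force'],1),'q7',round(o['q'][6],2))
    print('shift mm (tool axes now)',np.round(1000*M.T@(np.array([x,y,z])-o['tool_pos']),1),'turn deg',np.round(np.degrees((r.inv()*R.from_matrix(G)).as_rotvec()),1))
main(*map(float,sys.argv[1:5]))
E
python3 -m creep '[[0,0,0,0,0,7,100],[0,0,0,0,0,7,100],[0,0,0,0,0,7,100],[0,0,0,0,0,7,100],[0,0,0,0,0,7,100]]'
python3 -m creep '[[0,0,0,0,0,7,100],[0,0,0,0,0,7,100],[0,0,0,0,0,7,100],[0,0,0,0,0,7,100],[0,0,0,0,0,7,100]]'
python3 -m creep '[[0,0,0,0,0,6.8,100],[0,0,0,0,0,0,100]]'
python3 need.py 0.391 0.286 0.16 0
```

```text
time_s: 0.52
tool_pos: [0.1428, 0.6081, 0.2349]
tcp_rot: [0.0, 0.411, 0.912, -0.001]
contact_force: [-0.6, -0.4, 0.0]
width: 0.998
time_s: 0.93
tool_pos: [0.1427, 0.6081, 0.2348]
tcp_rot: [0.0, 0.666, 0.746, -0.0]
contact_force: [0.3, -0.8, 0.4]
width: 1.001
time_s: 1.1
tool_pos: [0.1426, 0.6082, 0.2348]
tcp_rot: [0.0, 0.708, 0.706, -0.0]
contact_force: [-0.4, 1.2, -0.1]
width: 0.999
t 1.1 pos [0.1426 0.6082 0.2348] yaw -0.2 w 0.999 F [-0.4  1.2 -0.1] q7 -1.27
shift mm (tool axes now) [-321.3  249.4   75.2] turn deg [ 0.   0.1 -0.2]
```

```bash
python3 -m creep '[[-0.029,0.0225,0.007,0,0,0,100],[-0.029,0.0225,0.007,0,0,0,100],[-0.029,0.0225,0.007,0,0,0,100],[-0.029,0.0225,0.007,0,0,0,100],[-0.029,0.0225,0.007,0,0,0,100]]' >/dev/null
python3 -m creep '[[-0.029,0.0225,0.007,0,0,0,100],[-0.029,0.0225,0.007,0,0,0,100],[-0.029,0.0225,0.007,0,0,0,100],[-0.029,0.0225,0.007,0,0,0,100],[-0.029,0.0225,0.007,0,0,0,100]]' >/dev/null
python3 -m creep '[[-0.031,0.024,0.005,0,0,0,100],[0,0,0,0,0,0,70]]' >/dev/null
python3 need.py 0.391 0.286 0.061 0
python3 - <<'E'
from h import *
ci=eyes.camera_info("wrist"); im=eyes.snapshot("wrist"); cv2.imwrite("pics/w1.png",im[:,:,::-1])
print(np.round(ci["camera_matrix"],1).tolist(),ci["k1"],np.round(ci["T"],3).tolist())
for b in blobs(im,ci,'blue',0.008,100): print(b)
E
```

```text
t 2.1 pos [0.3971 0.2783 0.1597] yaw -0.6 w 0.881 F [-0.2 -0.2 -0.7] q7 -0.63
shift mm (tool axes now) [ 8.2 -6.4 98.6] turn deg [ 0.1  0.3 -0.6]
[[349.2, 0.0, 318.6], [0.0, 349.2, 202.5], [0.0, 0.0, 1.0]] -0.055168784949006476 [[1.0, -0.011, -0.001, 0.398], [-0.011, -0.963, -0.268, 0.346], [0.002, 0.268, -0.963, 0.298], [0.0, 0.0, 0.0, 1.0]]
(459, 150, 60, 57, -66.0, [385.0, 316.0])
(390, 286, 60, 59, 89.3, [309.0, 180.0])
(507, 413, 39, 19, -54.2, [459.0, 17.0])
```

View pics/w1.png

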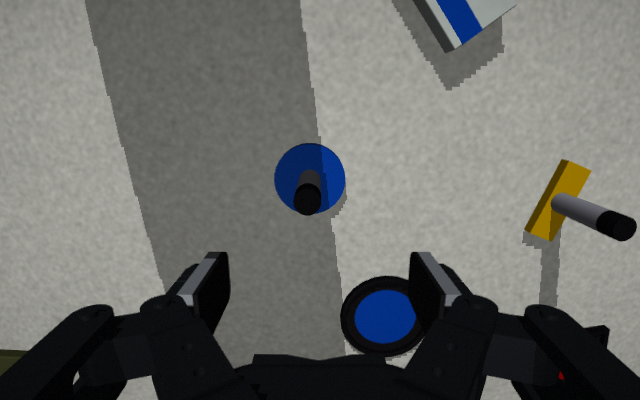

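The wrist view shows the blue probe's foot at (309,180), which casts to (390,286), agreeing with the earlier views.

```bash
python3 -m creep '[[0,0,0,0,0,0,70],[0,0,0,0,0,0,70]]' >/dev/null
python3 need.py 0.390 0.286 0.061 0
```

```text
t 2.32 pos [0.3911 0.2887 0.1603] yaw 0.2 w 0.699 F [-0.5  0.4  0.3] q7 -0.63
shift mm (tool axes now) [-2.8 -1.1 99.3] turn deg [-0.  -0.1  0.2]
```

```bash
python3 -m creep '[[-0.002,-0.001,0.02,0,0,0,70],[0,0,0.02,0,0,0,70],[0,0,0.02,0,0,0,70],[0,0,0.02,0,0,0,70],[0,0,0.019,0,0,0,70]]' >/dev/null
python3 -m creep '[[0,0,0,0,0,0,70],[0,0,0,0,0,0,0],[0,0,0,0,0,0,0],[0,0,0,0,0,0,0],[0,0,0,0,0,0,0]]'
python3 need.py 0.4615 0.147 0.165 0
python3 -m creep '[[0,0,0,0,0,0,0],[0,0,0,0,0,0,0],[0,0,0,0,0,0,0]]'
```

```text
time_s: 3.15
tool_pos: [0.3911, 0.2861, 0.0624]
tcp_rot: [-0.0, 0.707, 0.707, 0.001]
contact_force: [-0.7, -0.1, 2.6]
width: 0.19
t 3.15 pos [0.3911 0.2861 0.0624] yaw 0.0 w 0.19 F [-0.7 -0.1  2.6] q7 -0.62
shift mm (tool axes now) [-139.    70.5 -102.7] turn deg [ 0.1 -0.1  0. ]
time_s: 3.4
tool_pos: [0.3911, 0.2861, 0.0623]
tcp_rot: [-0.0, 0.707, 0.707, 0.001]
contact_force: [-1.0, 1.4, 7.2]
width: 0.183
```

```bash
python3 -m creep '[[0,0,-0.008,0,0,0,0],[0,0,-0.014,0,0,0,0],[0,0,-0.014,0,0,0,0],[0,0,-0.014,0,0,0,0],[0,0,0,0,0,0,0]]'
python3 -m creep '[[-0.013,0.0065,0,0,0,0,0],[-0.023,0.0118,0,0,0,0,0],[-0.023,0.0118,0,0,0,0,0],[-0.023,0.0118,0,0,0,0,0],[-0.023,0.0118,0,0,0,0,0]]' >/dev/null
python3 -m creep '[[-0.021,0.011,0,0,0,0,0],[-0.013,0.006,0,0,0,0,0],[0,0,0,0,0,0,0],[0,0,0,0,0,0,0]]'
python3 need.py 0.4615 0.147 0.067 0
python3 - <<'E'
from h import *
ci=eyes.camera_info("wrist"); im=eyes.snapshot("wrist"); cv2.imwrite("pics/w2.png",im[:,:,::-1])
o=env.get_obs()['tool_pos']
for b in blobs(im,ci,'blue',0.003,100): print('z003',b)
for b in blobs(im,ci,'blue',o[2]-.0624+.008,100): print('held',b)
E
```

```text
time_s: 3.82
tool_pos: [0.392, 0.2859, 0.1137]
tcp_rot: [0.0, 0.707, 0.707, 0.002]
contact_force: [-0.7, -0.5, -1.4]
width: 0.188
time_s: 4.57
tool_pos: [0.4614, 0.1456, 0.111]
tcp_rot: [-0.0, 0.708, 0.706, -0.0]
contact_force: [0.4, 0.3, -0.6]
width: 0.184
t 4.57 pos [0.4614 0.1456 0.111 ] yaw -0.1 w 0.184 F [ 0.4  0.3 -0.6] q7 -0.4
shift mm (tool axes now) [ 1.4  0.1 44. ] turn deg [-0.   0.  -0.1]
z003 (461, 141, 77, 72, -0.9, [318.0, 214.0])
held (461, 157, 60, 57, -0.9, [318.0, 214.0])
```

View pics/w2.png

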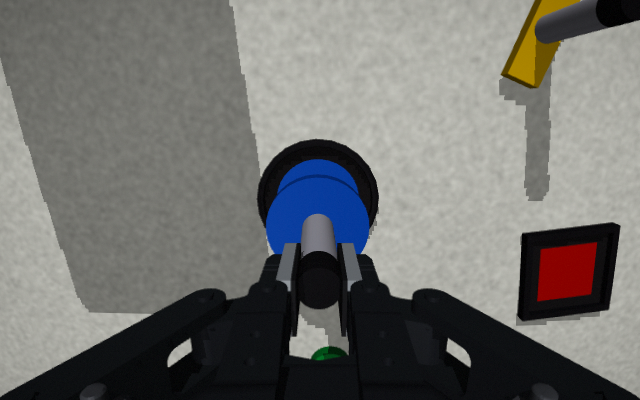

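The held blue foot (centre about (318,222)) is over the blue tray. I lower it now.

```bash
python3 -m creep '[[0.001,0,0.01,0,0,0,0],[0,0,0.012,0,0,0,0],[0,0,0.012,0,0,0,0],[0,0,0.006,0,0,0,0],[0,0,0.003,0,0,0,0]]'
python3 -m creep '[[0,0,0.0015,0,0,0,0],[0,0,0,0,0,0,0],[0,0,0,0,0,0,0]]'
python3 need.py 0.4615 0.147 0.0653 0
python3 -c "
from h import *
ci=eyes.camera_info('wrist'); im=eyes.snapshot('wrist'); cv2.imwrite('pics/w3.png',im[:,:,::-1])
for b in blobs(im,ci,'blue',.011,100): print(b)"
```

```text
time_s: 5.03
tool_pos: [0.4603, 0.1484, 0.067]
tcp_rot: [-0.001, 0.706, 0.708, -0.001]
contact_force: [-0.5, 0.6, -1.2]
width: 0.186
time_s: 5.28
tool_pos: [0.4616, 0.1476, 0.067]
tcp_rot: [0.0, 0.707, 0.707, 0.0]
contact_force: [-0.7, -0.3, -0.9]
width: 0.186
t 5.28 pos [0.4616 0.1476 0.067 ] yaw -0.0 w 0.186 F [-0.7 -0.3 -0.9] q7 -0.41
shift mm (tool axes now) [-0.6 -0.1  1.7] turn deg [ 0. -0. -0.]
(461, 154, 61, 49, -0.8, [318.0, 218.0])
```

```bash
python3 -m creep '[[0,0,0.001,0,0,0,0],[0,0,0,0,0,0,0],[0,0,0,0,0,0,0]]'
python3 -m creep '[[0,0,0.001,0,0,0,0],[0,0,0,0,0,0,0],[0,0,0,0,0,0,0]]'
```

```text
time_s: 5.58
tool_pos: [0.4616, 0.1473, 0.066]
tcp_rot: [0.0, 0.707, 0.707, 0.0]
contact_force: [-0.6, 0.6, -1.9]
width: 0.188
time_s: 5.83
tool_pos: [0.4614, 0.1474, 0.0653]
tcp_rot: [0.0, 0.707, 0.707, 0.0]
contact_force: [-2.0, -0.3, 5.0]
width: 0.186
```

Contact came at z 0.0653, which is the grasp height plus the 3 mm floor. I release, lift and go to the green probe.

```bash
python3 -m creep '[[0,0,0,0,0,0,40],[0,0,0,0,0,0,60],[0,0,0,0,0,0,60],[0,0,-0.01,0,0,0,60],[0,0,-0.02,0,0,0,60]]'
python3 -m creep '[[0,0,-0.03,0,0,0,60],[0,0,-0.03,0,0,0,60],[-0.025,0.0015,-0.01,0,0,0,70],[-0.036,0.0015,0,0,0,0,70],[-0.036,0.0015,0,0,0,0,70]]' >/dev/null
python3 -m creep '[[-0.036,0.0015,0,0,0,0,70],[-0.013,0.0015,0,0,0,0,70],[0,0,0,0,0,0,70],[0,0,0,0,0,0,70],[0,0,0,0,0,0,70]]' >/dev/null
python3 need.py 0.470 0.001 0.061 0
python3 - <<'E'
from h import *
ci=eyes.camera_info("wrist"); im=eyes.snapshot("wrist"); cv2.imwrite("pics/w4.png",im[:,:,::-1])
for b in blobs(im,ci,'green',0.009,100): print(b)
for b in blobs(im,ci,'blue',0.012,100): print(b)
ci=eyes.camera_info("top"); im=eyes.snapshot("top"); cv2.imwrite("pics/top1.png",im[:,:,::-1])
for b in blobs(im,ci,'blue',0.012,15): print('top',b)
E
```

```text
time_s: 6.25
tool_pos: [0.4602, 0.1469, 0.094]
tcp_rot: [-0.001, 0.707, 0.707, -0.002]
contact_force: [0.6, 0.2, -0.6]
width: 0.602
t 7.08 pos [0.469  0.0027 0.1651] yaw 0.1 w 0.7 F [ 0.3  0.6 -0.9] q7 -0.16
shift mm (tool axes now) [ -1.8   1.  104.1] turn deg [ 0.  -0.1  0.1]
(471, 5, 33, 30, 0.1, [320.0, 184.0])
(461, 134, 60, 33, -0.0, [308.0, 18.0])
top (461, 146, 57, 57, -89.8, [269.0, 220.0])
top (489, 431, 88, 18, -55.8, [176.0, 211.0])
```

View pics/w4.png

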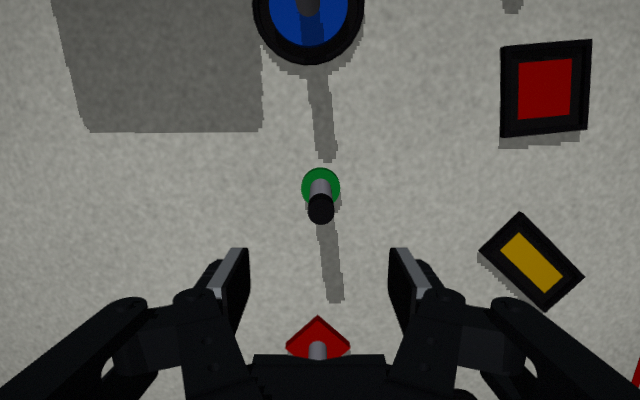

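Blue stands centred in its tray (round (308,10)). The green foot at (320,184) casts to (471,3) after allowing for the stem.

```bash
python3 -m creep '[[0,0.002,0.015,0,0,0,70],[0,0,0.024,0,0,0,70],[0,0,0.024,0,0,0,70],[0,0,0.024,0,0,0,70],[0,0,0.017,0,0,0,70]]' >/dev/null
python3 -m creep '[[0,0,0,0,0,0,60],[0,0,0,0,0,0,0],[0,0,0,0,0,0,0],[0,0,0,0,0,0,0],[0,0,0,0,0,0,0]]' >/dev/null
python3 -m creep '[[0,0,0,0,0,0,0],[0,0,0,0,0,0,0],[0,0,0,0,0,0,0],[0,0,0,0,0,0,0]]'
python3 -m creep '[[0,0,-0.008,0,0,0,0],[0,0,-0.016,0,0,0,0],[0,0,-0.016,0,0,0,0],[0,0,-0.016,0,0,0,0],[0,0,0,0,0,0,0]]'
python3 need.py 0.6175 -0.252 0.115 0
```

```text
time_s: 8.35
tool_pos: [0.4714, 0.0016, 0.0619]
tcp_rot: [0.0, 0.707, 0.707, 0.001]
contact_force: [-1.5, 1.7, 7.6]
width: 0.185
time_s: 8.77
tool_pos: [0.4725, 0.0012, 0.1196]
tcp_rot: [0.002, 0.707, 0.707, 0.002]
contact_force: [1.1, -0.0, -3.1]
width: 0.19
t 8.77 pos [0.4725 0.0012 0.1196] yaw -0.1 w 0.19 F [ 1.1 -0.  -3.1] q7 -0.17
shift mm (tool axes now) [-253.   145.2    5.2] turn deg [ 0.3 -0.  -0.1]
```

```bash
python3 -m creep '[[-0.014,0.008,0,0,0,0,0],[-0.028,0.0161,0,0,0,0,0],[-0.028,0.0161,0,0,0,0,0],[-0.028,0.0161,0,0,0,0,0],[-0.028,0.0161,0,0,0,0,0]]' >/dev/null
python3 -m creep '[[-0.028,0.0161,0,0,0,0,0],[-0.028,0.0161,0,0,0,0,0],[-0.028,0.0161,0,0,0,0,0],[-0.028,0.0161,0,0,0,0,0],[-0.0155,0.009,0,0,0,0,0]]' >/dev/null
python3 -m creep '[[0,0,0,0,0,0,0],[0,0,0,0,0,0,0],[0,0,0,0,0,0,0]]' >/dev/null
python3 need.py 0.6175 -0.252 0.0655 0
python3 - <<'E'
from h import *
ci=eyes.camera_info("wrist"); im=eyes.snapshot("wrist"); cv2.imwrite("pics/w5.png",im[:,:,::-1])
o=env.get_obs()['tool_pos']
for b in blobs(im,ci,'green',0.003,100): print('z003',b)
for b in blobs(im,ci,'green',o[2]-.0619+.009,100): print('held',b)
E
```

```text
t 9.85 pos [ 0.6157 -0.2509  0.116 ] yaw 0.0 w 0.185 F [-0.1  1.  -1.4] q7 0.2
shift mm (tool axes now) [-1.2  1.9 50.5] turn deg [-0.1 -0.1  0. ]
z003 (616, -261, 50, 44, 84.2, [319.0, 215.0])
held (616, -242, 38, 34, 84.2, [319.0, 215.0])
```

View pics/w5.png

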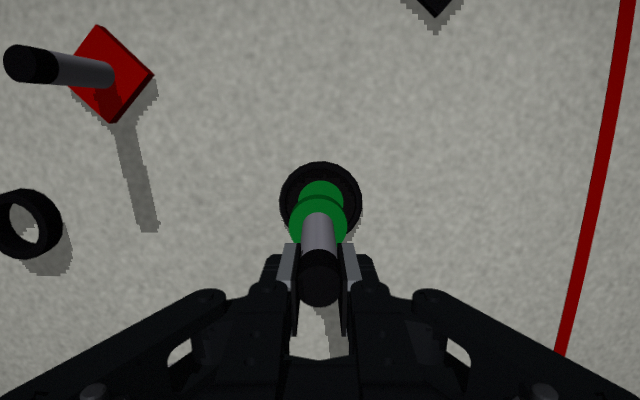

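The held green foot at (318,225) is over the green tray (ring centre about (320,200)). Lowering.

```bash
python3 -m creep '[[-0.001,0.002,0.012,0,0,0,0],[0,0,0.014,0,0,0,0],[0,0,0.012,0,0,0,0],[0,0,0.006,0,0,0,0],[0,0,0.004,0,0,0,0]]' >/dev/null
python3 -m creep '[[0,0,0.001,0,0,0,0],[0,0,0,0,0,0,0],[0,0,0,0,0,0,0]]'
python3 -m creep '[[0,0,0.001,0,0,0,0],[0,0,0,0,0,0,0],[0,0,0,0,0,0,0]]'
python3 need.py 0.6175 -0.252 0.0649 0
```

```text
time_s: 10.57
tool_pos: [0.619, -0.2534, 0.0681]
tcp_rot: [0.0, 0.707, 0.707, 0.0]
contact_force: [0.4, -0.4, -1.5]
width: 0.187
time_s: 10.82
tool_pos: [0.6188, -0.2533, 0.0671]
tcp_rot: [0.0, 0.707, 0.707, 0.0]
contact_force: [-0.2, -0.2, -1.5]
width: 0.185
t 10.82 pos [ 0.6188 -0.2533  0.0671] yaw -0.0 w 0.185 F [-0.2 -0.2 -1.5] q7 0.19
shift mm (tool axes now) [ 1.3 -1.3  2.2] turn deg [ 0.  0. -0.]
```

```bash
python3 -m creep '[[0.001,-0.001,0.001,0,0,0,0],[0,0,0,0,0,0,0],[0,0,0,0,0,0,0]]'
python3 -m creep '[[0,0,0.001,0,0,0,0],[0,0,0,0,0,0,0],[0,0,0,0,0,0,0]]'
```

```text
time_s: 11.07
tool_pos: [0.6175, -0.2521, 0.0657]
tcp_rot: [-0.0, 0.707, 0.707, -0.0]
contact_force: [-0.2, 0.3, -2.0]
width: 0.183
time_s: 11.32
tool_pos: [0.6178, -0.2523, 0.0651]
tcp_rot: [0.0, 0.707, 0.707, 0.0]
contact_force: [-1.0, -0.4, 1.9]
width: 0.191
```

```bash
python3 -m creep '[[0,0,0,0,0,0,40],[0,0,0,0,0,0,60],[0,0,0,0,0,0,60],[0,0,-0.01,0,0,0,60],[0,0,-0.02,0,0,0,60]]' >/dev/null
python3 -m creep '[[0,0,-0.03,0,0,0,60],[0,0,-0.03,0,0,0,60],[0.01,-0.015,-0.01,0,0,0,70],[0.0175,-0.029,0,0,0,0,70],[0.0175,-0.029,0,0,0,0,70]]' >/dev/null
python3 -m creep '[[0.0175,-0.029,0,0,0,0,70],[0.0175,-0.029,0,0,0,0,70],[0.011,-0.019,0,0,0,0,70],[0,0,0,0,0,0,70],[0,0,0,0,0,0,70]]' >/dev/null
python3 -m creep '[[0,0,0,0,0,0,70]]' >/dev/null
python3 need.py 0.468 -0.161 0.061 0
python3 - <<'E'
from h import *
ci=eyes.camera_info("wrist"); im=eyes.snapshot("wrist"); cv2.imwrite("pics/w6.png",im[:,:,::-1])
for b in blobs(im,ci,'red',0.008,100): print(b)
ci=eyes.camera_info("top"); im=eyes.snapshot("top"); cv2.imwrite("pics/top2.png",im[:,:,::-1])
for b in blobs(im,ci,'green',0.012,12): print('top',b)
E
```

```text
t 12.65 pos [ 0.4693 -0.1618  0.1655] yaw -0.0 w 0.699 F [ 0.7 -0.6  0.5] q7 0.09
shift mm (tool axes now) [  0.8  -1.6 104.5] turn deg [ 0.2  0.  -0. ]
(817, -368, 48, 11, -72.6, [636.0, 369.0])
(468, -161, 47, 47, 45.1, [317.0, 183.0])
top (616, -251, 34, 31, 33.0, [400.0, 170.0])
```

View pics/w6.png

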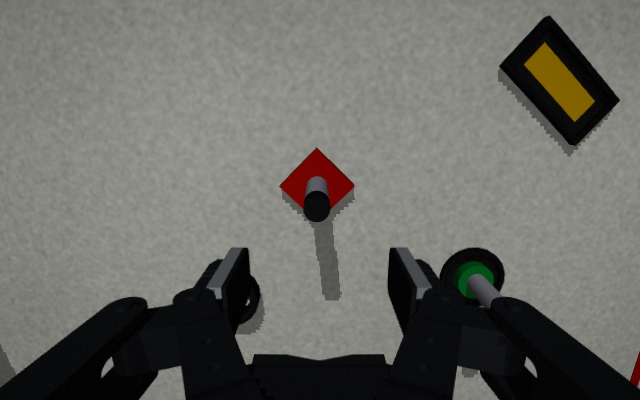

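Green sits in its tray at (475,280). The red foot at (317,183) casts to (468,-161), yaw 45°.

```bash
python3 -m creep '[[0.001,-0.001,0.015,0,0,0,70],[0,0,0.024,0,0,0,70],[0,0,0.024,0,0,0,70],[0,0,0.024,0,0,0,70],[0,0,0.017,0,0,0,70]]' >/dev/null
python3 -m creep '[[0,0,0,0,0,0,60],[0,0,0,0,0,0,0],[0,0,0,0,0,0,0],[0,0,0,0,0,0,0],[0,0,0,0,0,0,0]]' >/dev/null
python3 -m creep '[[0,0,0,0,0,0,0],[0,0,0,0,0,0,0],[0,0,0,0,0,0,0],[0,0,0,0,0,0,0]]'
python3 -m creep '[[0,0,-0.008,0,0,0,0],[0,0,-0.016,0,0,0,0],[0,0,-0.016,0,0,0,0],[0,0,-0.016,0,0,0,0],[0,0,0,0,0,0,0]]' >/dev/null
python3 -m creep '[[0,0,0,0,0,0,0],[0,0,0,0,0,0,0]]' >/dev/null
python3 need.py 0.660 0.086 0.115 0
```

```text
time_s: 13.92
tool_pos: [0.468, -0.1606, 0.0619]
tcp_rot: [0.001, 0.707, 0.707, 0.001]
contact_force: [1.4, -0.5, 6.9]
width: 0.187
t 14.5 pos [ 0.4661 -0.16    0.1165] yaw -0.0 w 0.185 F [ 0.5  0.2 -1.9] q7 0.07
shift mm (tool axes now) [246.1 193.8   1.3] turn deg [-0.1 -0.  -0. ]
```

```bash
python3 -m creep '[[0.014,0.011,0,0,0,0,0],[0.0272,0.0214,0,0,0,0,0],[0.0272,0.0214,0,0,0,0,0],[0.0272,0.0214,0,0,0,0,0],[0.0272,0.0214,0,0,0,0,0]]' >/dev/null
python3 -m creep '[[0.0272,0.0214,0,0,0,0,0],[0.0272,0.0214,0,0,0,0,0],[0.0272,0.0214,0,0,0,0,0],[0.0272,0.0214,0,0,0,0,0],[0.014,0.011,0,0,0,0,0]]' >/dev/null
python3 -m creep '[[0,0,0,0,0,3.5,0],[0,0,0,0,0,7,0],[0,0,0,0,0,7,0],[0,0,0,0,0,7,0],[0,0,0,0,0,7,0]]' >/dev/null
python3 -m creep '[[0,0,0,0,0,4,0],[0,0,0,0,0,3,0],[0,0,0,0,0,0,0],[0,0,0,0,0,0,0],[0,0,0,0,0,0,0]]' >/dev/null
python3 need.py 0.660 0.086 0.0655 -38.5
python3 - <<'E'
from h import *
ci=eyes.camera_info("wrist"); im=eyes.snapshot("wrist"); cv2.imwrite("pics/w7.png",im[:,:,::-1])
E
```

```text
t 16.17 pos [0.6593 0.0854 0.1159] yaw -38.4 w 0.186 F [ 0.4 -0.8 -1.3] q7 -0.73
shift mm (tool axes now) [ 1.   0.2 50.4] turn deg [-0.1  0.1  0.1]
```

View pics/w7.png

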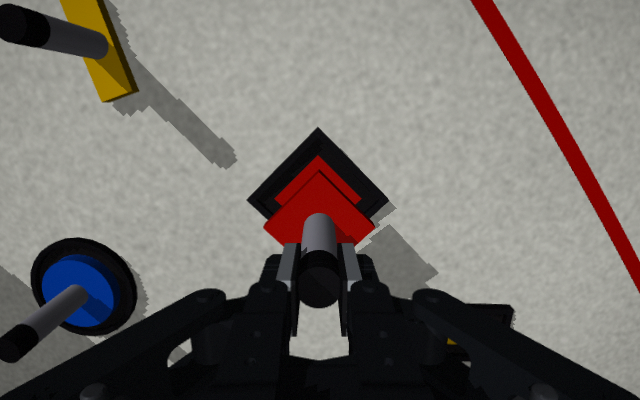

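The red foot (corner (319,172)) is lined up with the square tray (corner (318,128)). Lowering.

```bash
python3 -m creep '[[0.001,0,0.012,0,0,0,0],[0,0,0.014,0,0,0,0],[0,0,0.012,0,0,0,0],[0,0,0.006,0,0,0,0],[0,0,0.004,0,0,0,0]]' >/dev/null
python3 -m creep '[[0,0,0.001,0,0,0,0],[0,0,0,0,0,0,0],[0,0,0,0,0,0,0]]'
python3 need.py 0.660 0.086 0.0649 -38.5
```

```text
time_s: 16.88
tool_pos: [0.661, 0.0861, 0.0681]
tcp_rot: [0.0, 0.901, 0.434, 0.0]
contact_force: [-0.5, 0.4, -1.6]
width: 0.185
t 16.88 pos [0.661  0.0861 0.0681] yaw -38.5 w 0.185 F [-0.5  0.4 -1.6] q7 -0.72
shift mm (tool axes now) [-0.7 -0.7  3.2] turn deg [ 0. -0. -0.]
```

```bash
python3 -m creep '[[-0.0007,-0.0007,0.001,0,0,0,0],[0,0,0.001,0,0,0,0],[0,0,0,0,0,0,0],[0,0,0,0,0,0,0]]'
python3 -m creep '[[0,0,0.001,0,0,0,0],[0,0,0,0,0,0,0],[0,0,0,0,0,0,0]]'
```

```text
time_s: 17.22
tool_pos: [0.6596, 0.086, 0.066]
tcp_rot: [0.0, 0.901, 0.434, 0.0]
contact_force: [-0.2, -1.2, -1.8]
width: 0.188
time_s: 17.47
tool_pos: [0.6599, 0.0861, 0.065]
tcp_rot: [0.0, 0.901, 0.434, 0.0]
contact_force: [0.8, 0.2, 0.8]
width: 0.183
```

```bash
python3 -m creep '[[0,0,0,0,0,0,40],[0,0,0,0,0,0,60],[0,0,0,0,0,0,60],[0,0,-0.01,0,0,0,60],[0,0,-0.02,0,0,0,60]]' >/dev/null
python3 -m creep '[[0,0,-0.03,0,0,0,60],[0,0,-0.03,0,0,0,60],[0,0,-0.01,0,0,-7,70],[0,0,0,0,0,-7,70],[0,0,0,0,0,-7,70]]' >/dev/null
python3 -m creep '[[0,0,0,0,0,-7,70],[0,0,0,0,0,-7,70],[0,0,0,0,0,-3.5,70],[0,0,0,0,0,0,70],[0,0,0,0,0,0,70]]' >/dev/null
python3 -m creep '[[0.02,-0.0055,0,0,0,0,70],[0.034,-0.0095,0,0,0,0,70],[0.034,-0.0095,0,0,0,0,70],[0.034,-0.0095,0,0,0,0,70],[0.034,-0.0095,0,0,0,0,70]]' >/dev/null
python3 -m creep '[[0.021,-0.0055,0,0,0,0,70],[0,0,0,0,0,0,70],[0,0,0,0,0,0,70],[0,0,0,0,0,0,70]]' >/dev/null
python3 need.py 0.611 0.264 0.061 0
python3 - <<'E'
from h import *
ci=eyes.camera_info("wrist"); im=eyes.snapshot("wrist"); cv2.imwrite("pics/w8.png",im[:,:,::-1])
for b in blobs(im,ci,'yellow',0.008,100): print(b)
ci=eyes.camera_info("top"); im=eyes.snapshot("top"); cv2.imwrite("pics/top3.png",im[:,:,::-1])
for c in ('red','yellow'):
  for b in blobs(im,ci,c,0.01,15): print('top',b)
E
```

```text
t 19.47 pos [0.6111 0.2617 0.165 ] yaw -0.1 w 0.702 F [ 0.2 -1.3 -0.3] q7 -0.48
shift mm (tool axes now) [  2.4  -0.2 104. ] turn deg [ 0.   0.1 -0.1]
(611, 264, 71, 25, 68.8, [315.0, 184.0])
top (660, 86, 50, 48, 6.7, [290.0, 155.0])
top (827, -339, 1493, 11, -90.0, [414.0, 105.0])
top (609, 262, 71, 25, 69.6, [232.0, 172.0])
top (673, -72, 71, 26, -39.3, [342.0, 152.0])
```

View pics/w8.png

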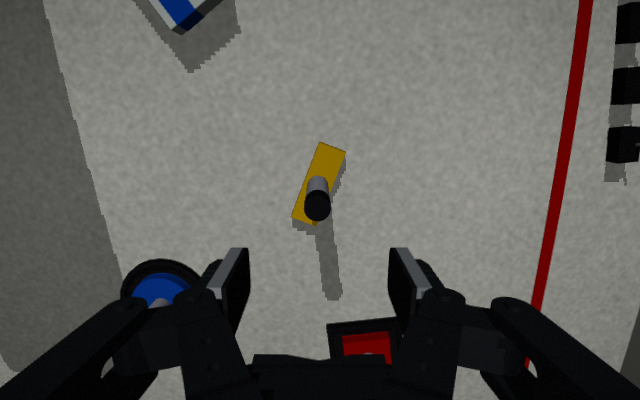

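Red is in its tray (365,345), square with its mark. The yellow foot at (315,184) casts to (611,264), yaw 69.5°. I grasp it and carry it high, over the red probe.

```bash
python3 -m creep '[[0.002,0,0.015,0,0,0,70],[0,0,0.024,0,0,0,70],[0,0,0.024,0,0,0,70],[0,0,0.024,0,0,0,70],[0,0,0.017,0,0,0,70]]' >/dev/null
python3 -m creep '[[0,0,0,0,0,0,60],[0,0,0,0,0,0,0],[0,0,0,0,0,0,0],[0,0,0,0,0,0,0],[0,0,0,0,0,0,0]]' >/dev/null
python3 -m creep '[[0,0,0,0,0,0,0],[0,0,0,0,0,0,0],[0,0,0,0,0,0,0],[0,0,0,0,0,0,0]]'
python3 -m creep '[[0,0,-0.01,0,0,0,0],[0,0,-0.026,0,0,0,0],[0,0,-0.028,0,0,0,0],[0,0,-0.028,0,0,0,0],[0,0,-0.028,0,0,0,0]]' >/dev/null
python3 -m creep '[[0,0,-0.01,0,0,0,0],[0,0,0,0,0,0,0],[0,0,0,0,0,0,0]]' >/dev/null
python3 need.py 0.6745 -0.073 0.185 0
```

```text
time_s: 20.73
tool_pos: [0.6118, 0.2651, 0.0625]
tcp_rot: [0.001, 0.707, 0.707, 0.001]
contact_force: [0.2, -1.4, 6.5]
width: 0.186
t 21.4 pos [0.6102 0.265  0.1904] yaw -0.0 w 0.188 F [-1.1 -1.4 -2.9] q7 -0.48
shift mm (tool axes now) [-338.    64.4    5.4] turn deg [-0.  0. -0.]
```

```bash
python3 -m creep '[[-0.0185,0.0035,0,0,0,0,0],[-0.033,0.0062,0,0,0,0,0],[-0.033,0.0062,0,0,0,0,0],[-0.033,0.0062,0,0,0,0,0],[-0.033,0.0062,0,0,0,0,0]]' >/dev/null
python3 -m creep '[[-0.033,0.0062,0,0,0,0,0],[-0.033,0.0062,0,0,0,0,0],[-0.033,0.0062,0,0,0,0,0],[-0.033,0.0062,0,0,0,0,0],[-0.033,0.0062,0,0,0,0,0]]' >/dev/null
python3 -m creep '[[-0.0225,0.0037,0,0,0,-3,0],[0,0,0,0,0,-7,0],[0,0,0,0,0,-7,0],[0,0,0,0,0,-7,0],[0,0,0,0,0,-7,0]]' >/dev/null
python3 -m creep '[[0,0,0,0,0,-7,0],[0,0,0,0,0,-7,0],[0,0,0.02,0,0,-7,0],[0,0,0.02,0,0,-7,0],[0,0,0.02,0,0,-7,0]]' >/dev/null
python3 -m creep '[[0,0,0.01,0,0,-4,0],[0,0,0,0,0,0,0],[0,0,0,0,0,0,0],[0,0,0,0,0,0,0]]' >/dev/null
python3 need.py 0.6745 -0.073 0.066 70
python3 - <<'E'
from h import *
ci=eyes.camera_info("wrist"); im=eyes.snapshot("wrist"); cv2.imwrite("pics/w9.png",im[:,:,::-1])
E
```

```text
t 23.4 pos [ 0.6734 -0.0727  0.1203] yaw 69.9 w 0.187 F [-0.5  1.1 -1.6] q7 0.94
shift mm (tool axes now) [-1.1  0.1 54.3] turn deg [ 0.  -0.  -0.1]
```

View pics/w9.png

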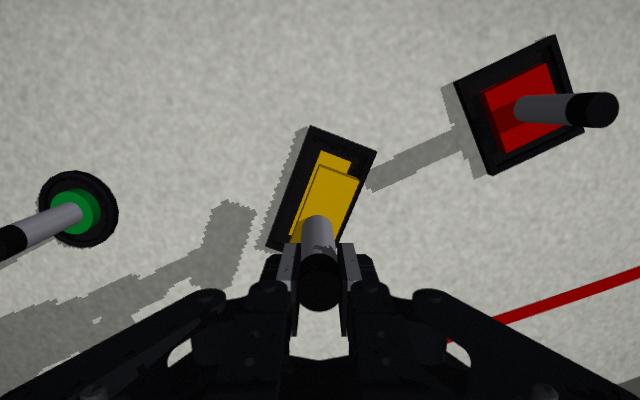

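The held bar (edge at (335,170)) is parallel to the tray, and I correct 1 mm sideways. Lowering.

```bash
python3 -m creep '[[-0.001,0,0.013,0,0,0,0],[0,0,0.015,0,0,0,0],[0,0,0.014,0,0,0,0],[0,0,0.006,0,0,0,0],[0,0,0.004,0,0,0,0]]' >/dev/null
python3 -m creep '[[0,0,0,0,0,0,0],[0,0,0,0,0,0,0]]'
python3 need.py 0.6745 -0.073 0.0655 70
```

```text
time_s: 24.03
tool_pos: [0.6748, -0.0732, 0.0689]
tcp_rot: [0.0, 0.174, 0.985, 0.0]
contact_force: [0.3, -0.6, -2.0]
width: 0.182
t 24.03 pos [ 0.6748 -0.0732  0.0689] yaw 70.0 w 0.182 F [ 0.3 -0.6 -2. ] q7 0.92
shift mm (tool axes now) [0.3 0.1 3.4] turn deg [ 0.  0. -0.]
```

```bash
python3 -m creep '[[0,0,0.001,0,0,0,0],[0,0,0.001,0,0,0,0],[0,0,0,0,0,0,0],[0,0,0,0,0,0,0]]'
python3 -m creep '[[0,0,0.001,0,0,0,0],[0,0,0,0,0,0,0],[0,0,0,0,0,0,0]]'
python3 -m creep '[[0,0,0.0007,0,0,0,0],[0,0,0,0,0,0,0],[0,0,0,0,0,0,0]]'
```

```text
time_s: 24.37
tool_pos: [0.6746, -0.0734, 0.0671]
tcp_rot: [0.0, 0.174, 0.985, 0.0]
contact_force: [0.1, -0.7, -2.0]
width: 0.188
time_s: 24.62
tool_pos: [0.6744, -0.0733, 0.0657]
tcp_rot: [-0.0, 0.174, 0.985, 0.0]
contact_force: [0.4, 0.0, -1.5]
width: 0.188
time_s: 24.87
tool_pos: [0.6745, -0.0733, 0.0657]
tcp_rot: [0.0, 0.174, 0.985, -0.0]
contact_force: [-2.4, 0.6, 4.5]
width: 0.189
```

```bash
python3 -m creep '[[0,0,0,0,0,0,40],[0,0,0,0,0,0,60],[0,0,0,0,0,0,60],[0,0,-0.01,0,0,0,60],[0,0,-0.02,0,0,0,60]]' >/dev/null
python3 -m creep '[[0,0,-0.03,0,0,0,60],[0,0,-0.03,0,0,0,60],[0,0,-0.03,0,0,0,60],[0.03,0,-0.03,0,0,0,60],[0.04,0,-0.01,0,0,0,60]]' >/dev/null
python3 -m creep '[[0.04,0,0,0,0,0,60],[0.04,0,0,0,0,0,60],[0.03,0,0,0,0,0,60],[0,0,0,0,0,0,60],[0,0,0,0,0,0,60]]' >/dev/null
python3 -m creep '[[0.04,0,0,0,0,0,60],[0.03,0,0,0,0,0,60],[0,0,0,0,0,0,60],[0,0,0,0,0,0,60],[0,0,0,0,0,0,60]]'
python3 - <<'E'
from h import *
ims=[]
for n in("top","scene"):
    im=eyes.snapshot(n); ci=eyes.camera_info(n); ims.append(im)
    cv2.imwrite(f"pics/{n}9.png",im[:,:,::-1])
    for c in HUE:
        for b in blobs(im,ci,c,0.011,12): print(n,c,b)
a=cv2.resize(ims[0][130:270,150:500],(750,300),interpolation=cv2.INTER_CUBIC); b=cv2.resize(ims[1][140:300,120:520],(750,300),interpolation=cv2.INTER_CUBIC)
cv2.imwrite("pics/final.png",np.vstack([a,b])[:,:,::-1])
E
```

```text
time_s: 26.53
tool_pos: [0.4425, 0.0119, 0.225]
tcp_rot: [0.002, 0.174, 0.985, 0.001]
contact_force: [0.2, -0.4, 0.1]
width: 0.599
top blue (461, 146, 57, 57, -89.8, [269.0, 220.0])
top blue (489, 432, 87, 18, -55.8, [176.0, 211.0])
top green (616, -250, 34, 30, 25.7, [400.0, 170.0])
top red (660, 86, 50, 47, 6.4, [290.0, 155.0])
top red (827, -133, 1903, 12, -90.0, [351.0, 104.0])
top yellow (675, -74, 78, 26, -40.2, [343.0, 151.0])
scene blue (464, 145, 69, 59, -26.9, [366.0, 204.0])
scene blue (482, 432, 115, 17, -50.7, [454.0, 191.0])
scene green (622, -247, 30, 15, -56.6, [232.0, 272.0])
scene red (660, 87, 54, 52, 7.7, [379.0, 251.0])
scene red (838, 107, 1243, 10, 89.9, [358.0, 320.0])
scene yellow (677, -73, 80, 30, -44.1, [317.0, 271.0])
```

View pics/final.png

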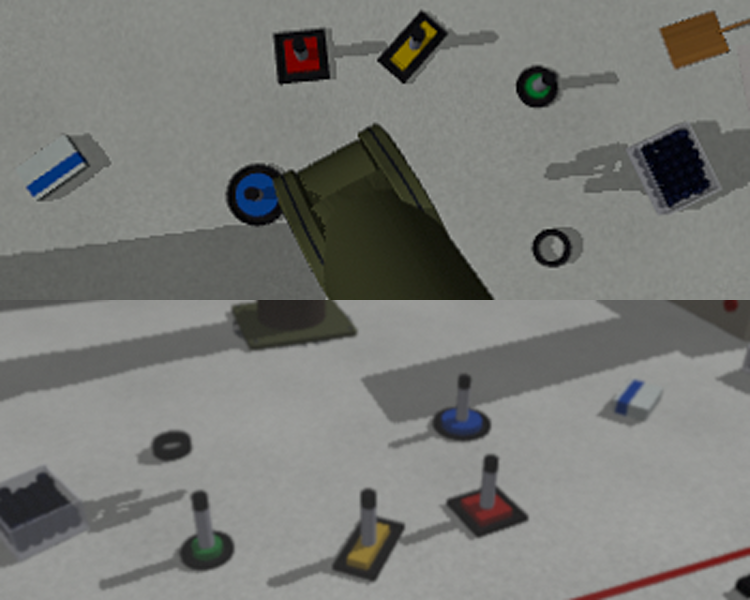

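All four probes stand upright and centred in their trays, and the carton (55,165) and punnet (680,170) are where they were. I hand in.

```bash
python3 -c "
from workcell import env; o=env.get_obs(); print(o['time_s'],abs(o['qvel']).max()); env.sign_off()"
```

```text
26.6333 0.01113061964470406
the job is handed in; nothing more can be done
```

All four probes are standing in their matching trays and the job is handed in, at 26.6 s on the robot's clock. I grasped each by its stem, lowered it until the force reading showed contact at about the grasp height plus the 3 mm tray floor, then released it. The red probe was turned 38.5° and the yellow 70° to line up with their marks.

Last checks:
- **Position:** the top view put every foot within about 2 mm of its tray centre. The scene view agreed to 2–3 mm, except green, which was about 7 mm off; there the stem hid part of the foot.
- **Alignment:** in the top view the red and yellow feet lined up with their marks to about 1°. The scene view gave 1–4°.
- **Upright and flat:** all four look upright in both views. Tilt was judged by eye only, and flatness on the floor from the contact heights.
- **Bystanders:** the carton's band measured within about 2 mm of the start in the top view (within 10 mm in the scene view, a coarser measure). The punnet I compared by eye only, and it shows no shift.

No check failed. The sign-off gave no verdict, so the judged result isn't known here.

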